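# Put the thermometer away in its slide-cover case

### The arm

A 6-joint arm with a two-finger parallel gripper is mounted at the origin on the work surface; the furniture and walls round the work are solid. World frame = base frame: x ahead of the robot, y to its left, z up, the work surface at z = 0. Lengths are in m, angles in rad, forces in N, time in s.
With the tool pointing down it reaches from about 0.425 to 0.95 m from the base axis. Payload 3.5 kg.
Tool frame: the origin (TCP) lies midway between the tips of the shut fingers; the grasp point (between the pads) lies 19 mm behind it; z points along the fingers, y is the line along which they close (so a half turn about z gives the same grasp; the last joint's range is limited). The gripper opens to 85 mm and grips with 20 to 120 N. Pads are 22 mm wide; open, the fingers measure 114 mm over their backs; the gripper's body (76 mm by 85 mm) begins 54 mm behind the grasp point. The pads swing forward as they close: fully open they stand 13 mm farther back than shut.
Start: joints at [1.039, 0.286, 1.577, -0, 1.279, -0.15], TCP at [0.251, 0.626, 0.231] pointing down, gripper open.
Joint ranges: [-2.77, 2.77], [-0.9, 2.22], [0.21, 2.48], [-1.53, 4.67], [0.24, 2.81], [-2.84, 2.84]. Speed limits (rad/s): [2.79, 2.79, 3.14, 3.14, 3.14, 3.14].

### API

Orientations are given as a unit quaternion [x, y, z, w].
In Python, from plant import ctrl gives the robot as it stands. The module is installed in compiled form; this text tells all that it offers.
- The arm moves only by the shell command python3 -m inch 'ROWS' [FORCE]. ROWS is JSON, a list of rows, each a list of 5 numbers: the closure, from 0 (fully open) to 1 (shut), then the shift along the tool's x, y, z in m, then the turn about the tool's z in degrees. A call has 1 to 5 rows; each row is the pose to reach, as a shift and turn from the pose commanded when the call began, along the tool's axes at that moment; what a row does not reach only later rows make up. A row lasts 1/12 s, in which the tool goes at most 41.7 mm and 7.16 degrees, less where a joint would pass 70% of its speed; a pose out of reach is approached as far as the arm can. A call with a gripper value outside its range is refused whole. The fingers move at their own pace and stop on an object; FORCE is the grip in N (left out, the last holds). Time passes only in rows, so rows that repeat a pose let the fingers close. It gives the time, the measured TCP pose, the force, the opening and the grip force at its end, in the units of the state.
- ctrl.get_state(): the state, without advancing time (a new reading comes with each control period).
- ctrl.read_camera(name): name is "scene" or "side" or "wrist"; returns a dict with "pixels" (384x512x3 uint8, red, green, blue), "depth" (384x512 float32, m along the optical axis (not along the pixel's ray), 0 where there is no reading), "fx", "fy", "cx", "cy" (pixels), "xyz" and "rotation" of the camera in the world; the wrist camera has in their place "mount" (4x4, takes a point from camera to tool coordinates, whose origin is the TCP and whose axes are the flange's). Camera axes: x right, y down, z forward; pixel columns grow to the right and rows downward; lengths in m; the calibration is good to about 2 mm. A picture is of the moment at which its call begins: read the wrist's pose just before it.
- ctrl.sign_off(): hands the job in; it is judged then, once.
Trained networks look in a picture, given as the dict that the camera call returned (one of the last four; its "shot" number tells which), for a name from the list of things; names that differ only in an ending like _2 or _b are one class to them, and where a whole thing is asked for, a point or a joint stands for the part that bears it (a point fixed in the world has none). Each returns a list of dicts, best first, with "score" (0 to 1); they miss things now and then, are a little off and sometimes report something else, mostly with a low value. They report only what shows in the picture. A call takes as long as a camera call. They do not tell look-alikes from the thing itself.
- ctrl.spot_in(query, picture): "at" ([column, row] in pixels, amid what is visible of it).
- ctrl.tip_of(query, picture): "at" ([column, row] in pixels: a listed point, or the origin of a listed thing).
The state is a dict: "time": time; "qpos": joint angles; "dq": joint speeds; "joint_efforts": joint torques, N m; "eef_pos": TCP position; "tcp_rot": TCP orientation; "contact_force": force on the tool from outside, world axes, zero at the start; "wrist_torque": the same for the moment, N m; "opening": opening from 0.0 (shut) to 1.0 (fully open); "finger_force": force on a finger pad.
Only numpy, scipy, OpenCV 4.12 (cv2) and the standard library are available. Lean on these libraries where they do the work, as an engineer would, in place of code of your own. Each camera call takes 0.05 s, during which the arm holds its last target. There are 200 camera calls.

### The job

Slide the cover of the white instrument case fully back, lay the digital thermometer flat in the well with its display side up, letting it down gently rather than dropping it, and then slide the cover fully shut over it.

Things in the scene. Friction and masses are not known exactly. Their poses are not given: they have to be found in the camera images.
- case: White plastic case fixed to the desk, 170 (its x) by 232 mm (its y), 36 mm high. Origin: under the centre of its open-topped well, at desk level; z up. Well: x -80..80, y -55..55 mm, floor at z 4 mm, walls to z 26 mm. A closed deck fills y 55..172 mm; the cover slides back over it, along +y. Rails at x -85 and 85 mm have lips 5 mm inward that hold the cover down.
- cover (a joint): Sliding cover of the case: grey plate 164 (case x) by 114 (case y) by 4 mm, top at z 31 mm, a grip ridge across its middle. Value in m: 0 shut (well covered), 0.105 fully back at its stop (well open from y -55 to 48 mm); grows along the case's +y. Light friction (about 2 N); stays where it is left. Starts shut or up to 20 mm open.
- cover_grip (a point): Centre of the top face of the grip ridge on the cover, 47 mm over the desk. The ridge is 60 mm long (case x), 14 mm wide (case y) and stands 16 mm above the cover's top; it moves with the cover.
- thermometer: White digital thermometer with a slim tip and a small display window, lying flat on the desk, display up: 127 mm long along its y (-63..64), 10 mm thick. Origin: on its underside at mid-length, z up. The tip is at +y; from y -63 to 0 it is 17 to 18 mm wide (x), beyond that it tapers to the tip. Steel forceps and a black pen of like length lie beside it, some 85 mm apart, in any order.
Mind the look-alikes: they are no part of the job. Leave any red look-alike of the thermometer alone.

How it is judged:
On the way, in this order (a step that is already met when the one before it is completed fails the run):
1. the cover is slid back (value of joint cover above 0.085 m), for 0.1 s.
2. the thermometer lies in the well, let go, the cover still back (value of joint cover above 0.06 m and x of thermometer in the frame of case between -0.045 and 0.045 m and y of thermometer in the frame of case between -0.055 and 0.055 m and z of thermometer in the frame of case below 0.012 m and linear speed of thermometer below 0.03 m/s and contact force between thermometer and the fingers below 0.1 N), for 0.2 s.
At the end, for the whole second after the job is handed in: The thermometer lies at rest in the well, flat on its floor (underside within 8 mm of it, tilt under 0.15 rad, display up), and the cover over it is at rest and shut to within 10 mm (value of joint cover below 0.01 m and x of thermometer in the frame of case between -0.045 and 0.045 m and y of thermometer in the frame of case between -0.055 and 0.055 m and z of thermometer in the frame of case below 0.012 m and angle between thermometer's own z axis and vertical below 0.15 rad and linear speed of thermometer below 0.03 m/s and velocity of joint cover between -0.01 and 0.01 m/s); the robot touches nothing.
It fails at once if the thermometer is dropped (falls freely at more than 0.7 m/s, as from 25 mm) (contact force between thermometer and the fingers below 0.01 N and contact force between thermometer and anything else below 0.01 N and linear speed of thermometer above 0.7 m/s).
It also fails if it takes over 72 s, if anything falls off the work surface, if the arm or the gripper's body presses on something with over 40 N, if the wrist force passes 120 N, or if a joint passes its speed limit or range.

## Working session

There is one attempt and no reset: what is moved stays moved. The work goes in short steps, Python scripts to look and compute and a shell command to move; the robot and the scene stay as the last step left them, time stands still between calls to the robot, and variables do not carry over. Pictures are saved under pics/ and viewed, at most 10 in all, crops included, and the job is handed in when it is done.

```bash
mkdir -p pics; cat > h.py <<'E'
import numpy as np, cv2
from plant import ctrl
from scipy.spatial.transform import Rotation as R
def shot(n):
    s=ctrl.get_state(); p=ctrl.read_camera(n)
    if 'mount' in p:
        T=np.eye(4);T[:3,:3]=R.from_quat(s['tcp_rot']).as_matrix();T[:3,3]=s['eef_pos'];T=T@np.array(p['mount'])
    else:
        T=np.eye(4);r=np.array(p['rotation']);T[:3,:3]=r if r.shape==(3,3) else R.from_quat(r).as_matrix();T[:3,3]=p['xyz']
    p['T']=T;return p
def ray(p,uv):
    u,v=uv;d=p['T'][:3,:3]@np.array([(u-p['cx'])/p['fx'],(v-p['cy'])/p['fy'],1]);return p['T'][:3,3],d
def onz(p,uv,z):
    o,d=ray(p,uv);return o+d*(z-o[2])/d[2]
def dep(p,uv):
    o,d=ray(p,uv);return o+d*p['depth'][int(round(uv[1])),int(round(uv[0]))]
def save(p,n,crop=None,k=1):
    im=p['pixels'][:,:,::-1]
    if crop: a,b,c,d=crop;im=im[b:d,a:c]
    cv2.imwrite('pics/'+n,cv2.resize(im,None,fx=k,fy=k,interpolation=cv2.INTER_CUBIC))
def tool(w): # world point -> tool coords now
    s=ctrl.get_state();return R.from_quat(s['tcp_rot']).inv().apply(np.array(w)-s['eef_pos'])
E
python3 - <<'E'
from h import *
for n in ['scene','side']:
    p=shot(n);save(p,n+'.png',k=1.5);print(n,p['T'].round(3).tolist())
    for q in ['case','cover_grip','thermometer']:
        for f in (ctrl.spot_in,ctrl.tip_of):
            for r in f(q,{k:v for k,v in p.items() if k!='T'})[:4]:
                print(q,f.__name__,r['score'],r['at'],dep(p,r['at']).round(3))
s=ctrl.get_state();print(s['time'],s['tcp_rot'],R.from_quat(s['tcp_rot']).as_matrix().round(2).tolist())
E
```

```text
scene [[-0.871, -0.219, 0.441, -0.023], [-0.492, 0.362, -0.792, 0.608], [0.014, -0.906, -0.423, 0.425], [0.0, 0.0, 0.0, 1.0]]
case call 0.76 [184.6, 248.3] [0.399 0.14  0.026]
case call 0.85 [204.1, 235.5] [0.389 0.091 0.033]
cover_grip call 0.84 [200.2, 230.4] [0.41  0.076 0.031]
cover_grip call 0.84 [200.3, 220.2] [0.418 0.065 0.047]
thermometer call 0.42 [240.5, 199.8] [ 0.442 -0.133  0.008]
thermometer call 0.6 [329.4, 200.2] [ 0.244 -0.254  0.006]
thermometer call 0.42 [247.1, 201.9] [ 0.419 -0.128  0.01 ]
side [[0.886, -0.314, 0.34, 0.007], [-0.463, -0.584, 0.667, -0.769], [-0.011, -0.748, -0.663, 0.727], [0.0, 0.0, 0.0, 1.0]]
case call 0.56 [241.9, 143.2] [0.403 0.088 0.03 ]
case call 0.7 [256.6, 158.2] [0.408 0.021 0.029]
cover_grip call 0.57 [251.3, 149.7] [0.41  0.051 0.033]
cover_grip call 0.79 [251.3, 144.0] [0.413 0.058 0.044]
thermometer call 0.9 [249.6, 285.2] [ 0.237 -0.28   0.006]
thermometer call 0.7 [304.5, 203.1] [ 0.44  -0.142  0.006]
thermometer call 0.51 [298.0, 202.3] [ 0.428 -0.134  0.008]
0.7 [ 1.89737095e-01  9.81834932e-01  7.65920280e-06 -4.82797994e-06] [[-0.93, 0.37, -0.0], [0.37, 0.93, 0.0], [0.0, 0.0, -1.0]]
```

View pics/scene.png

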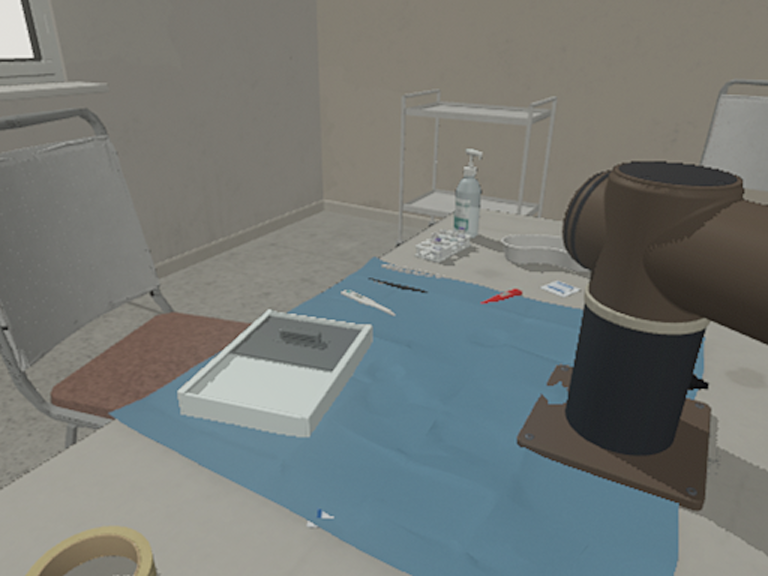

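View pics/side.png

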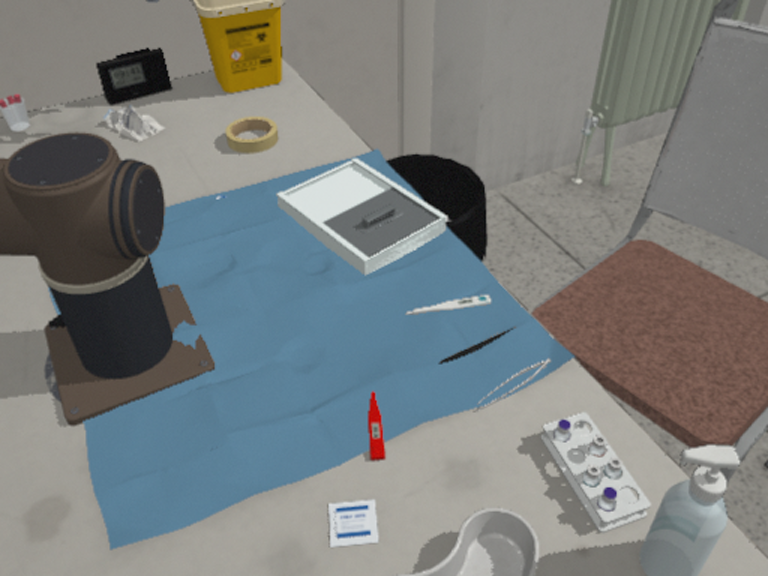

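The side picture (×1.5) shows the case near (360,215), with the white deck to its upper left and the grey cover to its lower right. Candidates for the thermometer: white with a display at (450,305), black pen (478,345), steel forceps (512,385), red look-alike (376,430). I choose the white one; its tip, at (408,312), points towards the robot.

```bash
python3 - <<'E'
from h import *
for n in ['side','scene']:
    p=shot(n)
    if n=='side': save(p,'crop.png',(255,180,375,280),5)
    v,u=np.mgrid[0:384,0:512]
    c=np.stack([(u-p['cx'])/p['fx'],(v-p['cy'])/p['fy'],np.ones(u.shape)],-1)*p['depth'][...,None]
    W=c@p['T'][:3,:3].T+p['T'][:3,3]
    m=(W[...,2]>.018)&(W[...,2]<.055)&(abs(W[...,0]-.4)<.2)&(abs(W[...,1]-.1)<.2)&(p['depth']>0)
    r=cv2.minAreaRect(W[m][:,:2].astype(np.float32));print(n,m.sum(),r,cv2.boxPoints(r).round(3).tolist())
    g=(W[...,2]>.040)&m;print('ridge',W[g].mean(0).round(3),cv2.minAreaRect(W[g][:,:2].astype(np.float32)))
    hsv=cv2.cvtColor(p['pixels'],cv2.COLOR_RGB2HSV)
    t=(hsv[...,1]<60)&(hsv[...,2]>140)&(abs(W[...,0]-.43)<.09)&(abs(W[...,1]+.135)<.06)&(W[...,2]<.02)
    k,l,st,ce=cv2.connectedComponentsWithStats(t.astype(np.uint8));i=1+st[1:,4].argmax()
    q=np.array([onz(p,(a,b),.008) for b,a in np.argwhere(l==i)])[:,:2].astype(np.float32)
    print('th',len(q),cv2.minAreaRect(q),cv2.boxPoints(cv2.minAreaRect(q)).round(3).tolist())
E
```

```text
side 4362 ((0.4065895974636078, 0.11296723783016205), (0.17295312881469727, 0.2390684336423874), 13.401597023010254) [[0.29499998688697815, 0.20900000631809235], [0.3499999940395355, -0.023000000044703484], [0.5180000066757202, 0.017000000923871994], [0.46299999952316284, 0.24899999797344208]]
ridge [0.416 0.061 0.044] ((0.41765737533569336, 0.0629158616065979), (0.05940896272659302, 0.0167213324457407), 12.799077987670898)
th 296 ((0.4272288680076599, -0.13766998052597046), (0.02118689939379692, 0.12811881303787231), 75.29812622070312) [[0.3630000054836273, -0.13199999928474426], [0.4869999885559082, -0.164000004529953], [0.492000013589859, -0.14399999380111694], [0.36800000071525574, -0.11100000143051147]]
scene 6387 ((0.40939754247665405, 0.11273486912250519), (0.17192089557647705, 0.2368272840976715), 12.892861366271973) [[0.29899999499320984, 0.20900000631809235], [0.35199999809265137, -0.02199999988079071], [0.5199999809265137, 0.01600000075995922], [0.46700000762939453, 0.24699999392032623]]
ridge [0.418 0.068 0.046] ((0.4193437397480011, 0.06619232147932053), (0.05861363187432289, 0.015081053599715233), 14.256867408752441)
th 162 ((0.4271242916584015, -0.13394606113433838), (0.02429358661174774, 0.13312043249607086), 74.95158386230469) [[0.36000001430511475, -0.12800000607967377], [0.4880000054836273, -0.16300000250339508], [0.4950000047683716, -0.13899999856948853], [0.3659999966621399, -0.10499999672174454]]
```

View pics/crop.png

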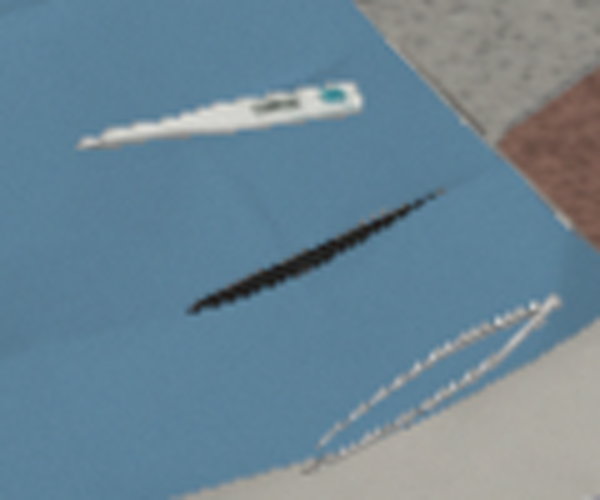

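The crop shows a white body with display and teal button at (335,97) and the tip at (82,145), so the choice is confirmed. Measured sizes agree: case 172×237 mm with yaw about 13.3°, ridge height 46 mm, cover about 6 mm open. Next I move over the ridge.

```bash
python3 -m inch '[[0,-0.025,-0.03,0,0],[0,-0.05,-0.06,0,0],[0,-0.075,-0.09,0,0],[0,-0.1,-0.12,0,0],[0,-0.125,-0.15,0,0]]' 40
python3 -m inch '[[0,-0.025,-0.03,0,0],[0,-0.05,-0.06,0,0],[0,-0.075,-0.09,0,0],[0,-0.1,-0.12,0,0],[0,-0.125,-0.15,0,0]]'
python3 -m inch '[[0,-0.025,-0.03,0,0],[0,-0.05,-0.06,0,0],[0,-0.075,-0.09,0,0],[0,-0.1,-0.12,0,0],[0,-0.125,-0.15,0,0]]'
python3 -m inch '[[0,0,0,0,-7],[0,0,0,0,-14],[0,0,0,0,-21],[0,0,0,0,-28],[0,0,0,0,-35]]'
python3 -m inch '[[0,0,0,0,0],[0,0,0,0,0]]'
cat > look.py <<'E'
from h import *
import sys
p=shot('wrist');save(p,sys.argv[1],k=1.2)
s=ctrl.get_state();M=R.from_quat(s['tcp_rot']).as_matrix()
print(s['time'],s['eef_pos'],'tool y angle',np.degrees(np.arctan2(M[1,1],M[0,1])),'tilt',M[2,2])
v,u=np.mgrid[0:384,0:512]
c=np.stack([(u-p['cx'])/p['fx'],(v-p['cy'])/p['fy'],np.ones(u.shape)],-1)*p['depth'][...,None]
W=c@p['T'][:3,:3].T+p['T'][:3,3]
ok=(p['depth']>.05)&(abs(W[...,0]-.41)<.15)&(abs(W[...,1]-.11)<.2)
for a,b in ((.041,.053),(.018,.053)):
    m=ok&(W[...,2]>a)&(W[...,2]<b)
    if m.sum()>50:
        r=cv2.minAreaRect(W[m][:,:2].astype(np.float32));print(a,m.sum(),'z',np.median(W[m][:,2]).round(4),r)
for q in ['cover_grip','thermometer']:
    for r in ctrl.tip_of(q,{k:v for k,v in p.items() if k!='T'})[:3]: print(q,r['score'],r['at'],onz(p,r['at'],.047 if q=='cover_grip' else .005).round(4))
E
python3 look.py w1.png
```

```text
time: 1.22
eef_pos: [0.3117, 0.439, 0.2314]
tcp_rot: [0.189, 0.982, 0.0, 0.0]
contact_force: [1.3, -0.4, 0.4]
opening: 1.0
finger_force: 0.0
time: 1.63
eef_pos: [0.3718, 0.2532, 0.2317]
tcp_rot: [0.189, 0.982, 0.0, 0.001]
contact_force: [0.7, -0.3, 0.6]
opening: 1.006
finger_force: 0.0
time: 2.05
eef_pos: [0.432, 0.0672, 0.2318]
tcp_rot: [0.19, 0.982, 0.0, 0.001]
contact_force: [0.8, 0.9, -0.3]
opening: 1.001
finger_force: 0.0
time: 2.47
eef_pos: [0.4319, 0.0688, 0.2315]
tcp_rot: [-0.117, 0.993, -0.0, 0.0]
contact_force: [-0.5, -0.8, 0.3]
opening: 1.004
finger_force: 0.0
time: 2.63
eef_pos: [0.4318, 0.0691, 0.2315]
tcp_rot: [-0.113, 0.994, -0.0, 0.0]
contact_force: [0.6, -0.6, -0.1]
opening: 1.001
finger_force: 0.0
2.6833 [0.4318063  0.0690971  0.23146272] tool y angle 102.9569237835014 tilt -0.99999994672972
0.041 671 z 0.0465 ((0.4208594262599945, 0.06507174670696259), (0.05890937149524689, 0.013888241723179817), 12.842297554016113)
0.018 28901 z 0.0303 ((0.41053658723831177, 0.11374775320291519), (0.16910375654697418, 0.23246009647846222), 12.961777687072754)
cover_grip 0.77 [262.0, 155.1] [0.4192 0.067  0.047 ]
thermometer 0.82 [98.6, 122.4] [ 0.4322 -0.1344  0.005 ]
```

View pics/w1.png

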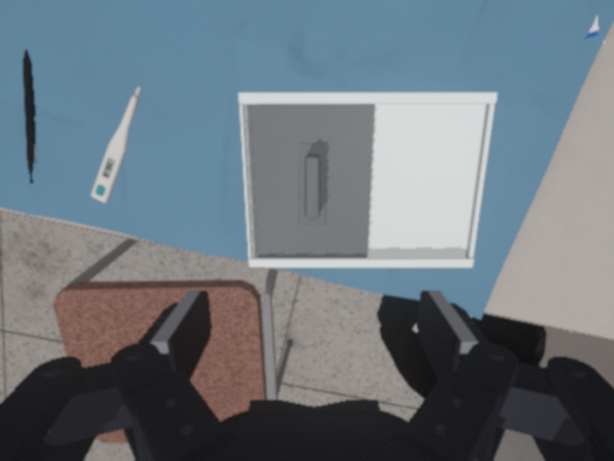

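The wrist view (×1.2) shows the ridge at (312,185) under the tool, the case aligned with the tool axes, and the thermometer at (115,150) beside the pen at (28,120). I go down, grip the ridge and slide it.

```bash
python3 -m inch '[[0.4,0,0,0.04,0],[0.4,0,0,0.08,0],[0.4,0,0,0.11,0],[0.4,0,0,0.14,0],[0.4,0,0,0.165,0]]' 30
python3 -m inch '[[0.4,0,-0.001,0.01,0],[0.4,0,-0.001,0.02,0],[0.4,0,-0.001,0.03,0],[0.4,0,-0.001,0.03,0]]'
python3 -m inch '[[1,0,0,0,0],[1,0,0,0,0],[1,0,0,0,0],[1,0,0,0,0],[1,0,0,0,0]]'
```

```text
time: 3.2
eef_pos: [0.4308, 0.0692, 0.0642]
tcp_rot: [-0.114, 0.994, 0.0, -0.001]
contact_force: [-0.1, 0.4, -1.0]
opening: 0.6
finger_force: 0.0
time: 3.53
eef_pos: [0.4317, 0.0681, 0.0356]
tcp_rot: [-0.114, 0.993, 0.0, -0.001]
contact_force: [-0.2, -0.3, -0.5]
opening: 0.599
finger_force: 0.0
time: 3.95
eef_pos: [0.4332, 0.068, 0.0377]
tcp_rot: [-0.114, 0.993, -0.0, 0.001]
contact_force: [-1.5, -0.6, 6.1]
opening: 0.153
finger_force: 31.5
```

```bash
python3 -m inch '[[1,0,0.01,-0.002,0],[1,0,0.03,-0.002,0],[1,0,0.05,-0.002,0],[1,0,0.07,-0.002,0],[1,0,0.085,-0.002,0]]'
python3 -m inch '[[1,0,0.008,0,0],[1,0,0.014,0,0],[1,0,0.014,0,0],[1,0,0.014,0,0]]'
```

```text
time: 4.37
eef_pos: [0.4137, 0.152, 0.0378]
tcp_rot: [-0.114, 0.993, -0.0, 0.003]
contact_force: [7.8, -0.3, -10.9]
opening: 0.154
finger_force: 30.8
time: 4.7
eef_pos: [0.4109, 0.164, 0.0378]
tcp_rot: [-0.115, 0.993, -0.001, 0.003]
contact_force: [5.9, -4.7, -9.6]
opening: 0.152
finger_force: 31.2
```

```bash
python3 -m inch '[[0.5,0,0,0,0],[0.5,0,0,0,0],[0.5,0,0,0,0]]'
python3 -m inch '[[0.5,0,0,-0.03,0],[0.5,0,0,-0.07,0],[0.5,0,0,-0.11,0],[0.5,0,0,-0.15,0],[0.5,0,0,-0.16,0]]'
python3 -m inch '[[0.5,0.005,-0.035,0,0],[0.5,0.01,-0.07,0,0],[0.5,0.013,-0.1,0,0],[0.5,0.017,-0.13,0,0],[0.5,0.02,-0.16,0,0]]'
python3 -m inch '[[0.5,0.005,-0.03,0,0],[0.5,0.01,-0.06,0,0],[0.5,0.014,-0.09,0,0],[0.5,0.018,-0.12,0,0],[0.5,0.018,-0.14,0,0]]'
python3 -m inch '[[0.5,0,0,0,7],[0.5,0,0,0,14],[0.5,0,0,0,21],[0.5,0,0,0,28],[0.5,0,0,0,28]]'
cat > th.py <<'E'
from h import *
p=shot('wrist');save(p,'w2.png',k=1.2)
s=ctrl.get_state();M=R.from_quat(s['tcp_rot']).as_matrix()
print(s['time'],s['eef_pos'],'tool y angle',np.degrees(np.arctan2(M[1,1],M[0,1])))
hsv=cv2.cvtColor(p['pixels'],cv2.COLOR_RGB2HSV)
t=((hsv[...,1]<60)&(hsv[...,2]>140)).astype(np.uint8)
k,l,st,ce=cv2.connectedComponentsWithStats(t)
for i in range(1,k):
    if st[i,4]<150: continue
    q=np.array([onz(p,(a,b),.008) for b,a in np.argwhere(l==i)])[:,:2].astype(np.float32)
    r=cv2.minAreaRect(q)
    if max(r[1])<.16: print(ce[i],r)
for r in ctrl.tip_of('thermometer',{k:v for k,v in p.items() if k!='T'})[:3]: print(r['score'],r['at'],onz(p,r['at'],.005).round(4))
E
python3 th.py
```

```text
time: 4.95
eef_pos: [0.4092, 0.1648, 0.0383]
tcp_rot: [-0.114, 0.993, 0.0, -0.0]
contact_force: [-0.1, 0.3, -0.0]
opening: 0.498
finger_force: 0.0
time: 5.37
eef_pos: [0.4128, 0.1654, 0.206]
tcp_rot: [-0.114, 0.993, 0.0, 0.006]
contact_force: [1.3, -0.2, 1.4]
opening: 0.497
finger_force: 0.0
time: 5.78
eef_pos: [0.4259, 0.0032, 0.1982]
tcp_rot: [-0.114, 0.993, 0.0, 0.0]
contact_force: [-0.0, 0.2, -0.7]
opening: 0.502
finger_force: 0.0
time: 6.2
eef_pos: [0.4403, -0.1383, 0.1982]
tcp_rot: [-0.113, 0.994, -0.0, -0.0]
contact_force: [0.8, -0.8, 0.8]
opening: 0.5
finger_force: 0.0
time: 6.62
eef_pos: [0.4404, -0.136, 0.1979]
tcp_rot: [0.131, 0.991, 0.0, -0.0]
contact_force: [-0.1, -0.7, 0.3]
opening: 0.496
finger_force: 0.0
6.6667 [ 0.44045938 -0.13595477  0.19801541] tool y angle 75.26903862745155
[258.93053546 162.6382055 ] ((0.4302808344364166, -0.1351010948419571), (0.019159190356731415, 0.12622478604316711), 74.99103546142578)
[145.11257606 364.30730223] ((0.6804584860801697, -0.36886924505233765), (0.035430584102869034, 0.11130428314208984), 38.39988708496094)
[386.01094092 374.90809628] ((0.7933913469314575, -0.040110450237989426), (0.05245432257652283, 0.033112965524196625), 23.581480026245117)
0.73 [259.1, 158.6] [ 0.4326 -0.1355  0.005 ]
0.56 [94.6, 19.5] [ 0.2526 -0.2585  0.005 ]
```

View pics/w2.png

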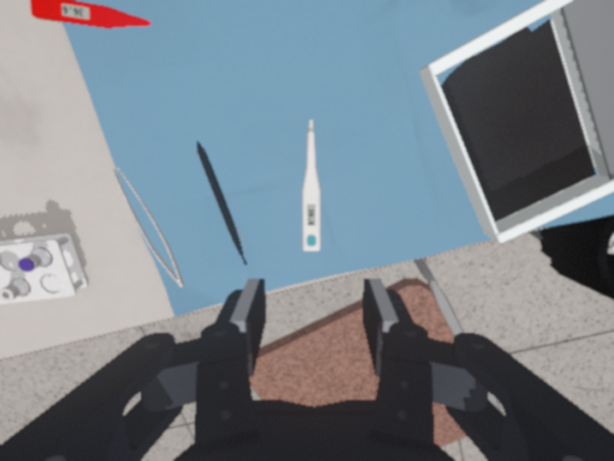

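The wrist view shows the thermometer at (311,185), display up and in line with the fingers; the opened well is at (520,110). I go down and grasp it.

```bash
python3 -m inch '[[0.5,-0.005,-0.002,0.04,0],[0.5,-0.005,-0.002,0.08,0],[0.5,-0.005,-0.002,0.11,0],[0.5,-0.005,-0.002,0.14,0],[0.5,-0.005,-0.002,0.165,0]]' 25
python3 -m inch '[[0.5,0,0,0.01,0],[0.5,0,0,0.02,0],[0.5,0,0,0.029,0],[0.5,0,0,0.029,0]]'
python3 -m inch '[[0.7,0,0,0,0],[0.9,0,0,0,0],[0.9,0,0,0,0],[0.9,0,0,0,0],[0.9,0,0,0,0]]'
```

```text
time: 7.13
eef_pos: [0.4441, -0.1387, 0.0311]
tcp_rot: [0.128, 0.992, 0.0, -0.001]
contact_force: [-0.4, -0.8, 0.4]
opening: 0.502
finger_force: 0.0
time: 7.47
eef_pos: [0.4448, -0.1394, 0.0037]
tcp_rot: [0.129, 0.992, 0.0, -0.0]
contact_force: [0.5, -0.1, -0.1]
opening: 0.499
finger_force: 0.0
time: 7.88
eef_pos: [0.4461, -0.1401, 0.0057]
tcp_rot: [0.129, 0.992, -0.001, 0.001]
contact_force: [0.4, 0.9, 4.7]
opening: 0.181
finger_force: 25.1
```

```bash
python3 -m inch '[[0.9,0,0,-0.01,0],[0.9,0,0,-0.03,0],[0.9,0,0,-0.055,0],[0.9,0,0,-0.075,0],[0.9,0,0,-0.085,0]]'
python3 -m inch '[[0.9,0.01,0.03,0,0],[0.9,0.02,0.06,0,0],[0.9,0.03,0.09,0,0],[0.9,0.035,0.11,0,0],[0.9,0.04,0.13,0,0]]'
python3 -m inch '[[0.9,0.008,0.025,0,0],[0.9,0.014,0.045,0,0],[0.9,0.018,0.06,0,0],[0.9,0.018,0.06,0,0]]'
python3 -m inch '[[0.9,0,0,0,-7],[0.9,0,0,0,-14],[0.9,0,0,0,-21],[0.9,0,0,0,-28],[0.9,0,0,0,-28]]'
python3 -m inch '[[0.9,0,0,0,0],[0.9,0,0,0,0]]'
python3 - <<'E'
from h import *
s=ctrl.get_state();M=R.from_quat(s['tcp_rot']).as_matrix()
print(s['time'],s['eef_pos'],'tool y angle',np.degrees(np.arctan2(M[1,1],M[0,1])))
p=shot('scene');save(p,'s3.png',(110,150,300,300),4)
E
```

```text
time: 8.3
eef_pos: [0.4462, -0.1401, 0.0924]
tcp_rot: [0.129, 0.992, -0.001, 0.002]
contact_force: [-0.4, -0.4, 1.1]
opening: 0.182
finger_force: 24.4
time: 8.72
eef_pos: [0.4387, -0.0021, 0.089]
tcp_rot: [0.129, 0.992, 0.0, -0.0]
contact_force: [-0.0, -0.4, 0.3]
opening: 0.181
finger_force: 24.4
time: 9.05
eef_pos: [0.4367, 0.0611, 0.0889]
tcp_rot: [0.128, 0.992, 0.0, -0.001]
contact_force: [0.4, -0.6, -0.2]
opening: 0.173
finger_force: 24.5
time: 9.47
eef_pos: [0.4374, 0.0584, 0.0891]
tcp_rot: [-0.115, 0.993, -0.0, -0.0]
contact_force: [-0.3, 0.9, -0.0]
opening: 0.181
finger_force: 24.5
time: 9.63
eef_pos: [0.4375, 0.0587, 0.0892]
tcp_rot: [-0.113, 0.994, -0.0, -0.0]
contact_force: [-0.7, -0.2, -0.2]
opening: 0.177
finger_force: 24.5
9.6333 [0.43753518 0.05865508 0.08920767] tool y angle 102.95079433056031
```

View pics/s3.png

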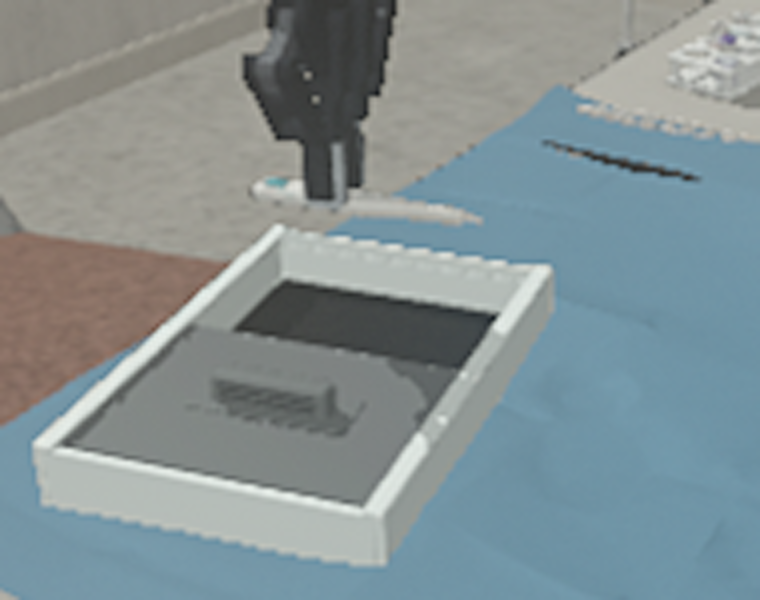

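The thermometer is level in the fingers at (320,195), display up, in line with and above the open well at (370,320); the cover is back. I lower it slowly.

```bash
python3 -m inch '[[0.9,0,0,0.015,0],[0.9,0,0,0.03,0],[0.9,0,0,0.045,0],[0.9,0,0,0.055,0],[0.9,0,0,0.062,0]]'
python3 -m inch '[[0.9,0,0,0.004,0],[0.9,0,0,0.008,0],[0.9,0,0,0.012,0],[0.9,0,0,0.015,0],[0.9,0,0,0.015,0]]'
python3 -m inch '[[0.9,0,0,0.001,0],[0.9,0,0,0.002,0],[0.9,0,0,0.002,0]]'
```

```text
time: 10.1
eef_pos: [0.437, 0.059, 0.0261]
tcp_rot: [-0.114, 0.994, 0.0, -0.001]
contact_force: [-0.4, 1.0, -1.0]
opening: 0.179
finger_force: 24.5
time: 10.52
eef_pos: [0.4376, 0.059, 0.012]
tcp_rot: [-0.114, 0.993, 0.0, -0.0]
contact_force: [-0.2, -1.4, -0.1]
opening: 0.183
finger_force: 24.5
time: 10.77
eef_pos: [0.4378, 0.059, 0.0104]
tcp_rot: [-0.114, 0.993, -0.0, 0.0]
contact_force: [-0.1, -0.3, -0.0]
opening: 0.184
finger_force: 24.5
```

```bash
python3 -m inch '[[0.9,0,0,0.001,0],[0.9,0,0,0.0015,0],[0.9,0,0,0.0015,0]]'
python3 -m inch '[[0.75,0,0,0,0],[0.65,0,0,0,0],[0.55,0,0,0,0],[0.55,0,0,0,0],[0.55,0,0,0,0]]'
python3 -m inch '[[0.55,0,0,-0.01,0],[0.55,0,0,-0.03,0],[0.55,0,0,-0.06,0],[0.55,0,0,-0.1,0],[0.55,0,0,-0.13,0]]'
python3 -m inch '[[0.55,0,0,0,0],[0.55,0,0,0,0]]'
python3 look.py w3.png
```

```text
time: 11.02
eef_pos: [0.438, 0.059, 0.0097]
tcp_rot: [-0.114, 0.993, -0.0, -0.0]
contact_force: [-1.8, 0.5, 6.6]
opening: 0.178
finger_force: 25.6
time: 11.43
eef_pos: [0.4376, 0.059, 0.0087]
tcp_rot: [-0.114, 0.993, 0.0, -0.0]
contact_force: [0.2, 0.0, -0.4]
opening: 0.45
finger_force: 0.0
time: 11.85
eef_pos: [0.438, 0.059, 0.1419]
tcp_rot: [-0.114, 0.993, -0.0, 0.001]
contact_force: [0.6, 0.2, -0.0]
opening: 0.446
finger_force: 0.0
time: 12.02
eef_pos: [0.4394, 0.0589, 0.1419]
tcp_rot: [-0.114, 0.993, -0.001, 0.003]
contact_force: [-0.9, 0.2, -0.5]
opening: 0.449
finger_force: 0.0
12.0667 [0.43792058 0.05904695 0.13972733] tool y angle 103.12987840070491 tilt -0.9999982206964566
0.041 1273 z 0.0465 ((0.3987608253955841, 0.16085998713970184), (0.059042248874902725, 0.014801807701587677), 13.22041130065918)
0.018 32284 z 0.0313 ((0.41037577390670776, 0.11371724307537079), (0.17032848298549652, 0.23277123272418976), 12.889799118041992)
cover_grip 0.64 [394.7, 171.2] [0.3994 0.1621 0.047 ]
```

View pics/w3.png

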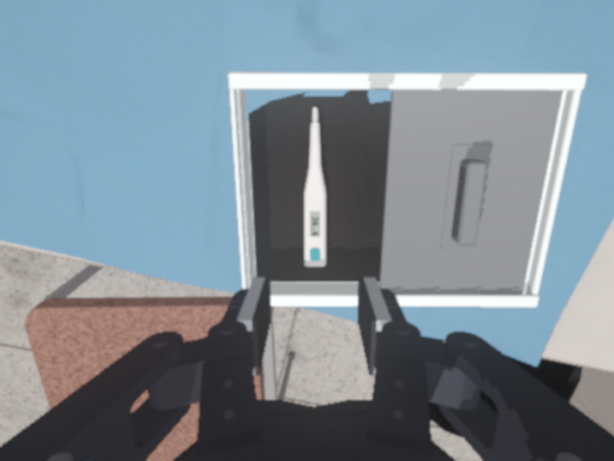

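The view (×1.2) shows the thermometer lying flat in the well at (315,190), display up, with the cover back and its ridge at (467,200). I re-grip the ridge and close the cover.

```bash
python3 -m inch '[[0.4,0.002,0.036,0,0],[0.4,0.004,0.072,0,0],[0.4,0.005,0.108,0,0],[0.4,0.005,0.108,0,0]]' 30
python3 -m inch '[[0.4,0,0,0.03,0],[0.4,0,0,0.06,0],[0.4,0,0,0.085,0],[0.4,0,0,0.1,0],[0.4,0,0,0.1,0]]'
python3 -m inch '[[1,0,0,0,0],[1,0,0,0,0],[1,0,0,0,0],[1,0,0,0,0],[1,0,0,0,0]]'
```

```text
time: 12.5
eef_pos: [0.4051, 0.1669, 0.1367]
tcp_rot: [-0.117, 0.993, 0.001, -0.002]
contact_force: [-0.1, -0.6, -0.4]
opening: 0.599
finger_force: 0.0
time: 12.92
eef_pos: [0.4036, 0.1621, 0.0337]
tcp_rot: [-0.114, 0.993, -0.0, -0.006]
contact_force: [-0.6, -0.0, 0.4]
opening: 0.599
finger_force: 0.0
time: 13.33
eef_pos: [0.4094, 0.1631, 0.0401]
tcp_rot: [-0.114, 0.993, -0.0, 0.001]
contact_force: [-0.1, -0.3, 2.3]
opening: 0.149
finger_force: 31.7
```

```bash
python3 -m inch '[[1,0,-0.01,0,0],[1,0,-0.03,0,0],[1,0,-0.05,0,0],[1,0,-0.07,0,0],[1,0,-0.085,0,0]]'
python3 -m inch '[[1,0,-0.01,0,0],[1,0,-0.018,0,0],[1,0,-0.021,0,0],[1,0,-0.021,0,0]]'
python3 -m inch '[[0.5,0,0,0,0],[0.5,0,0,0,0],[0.5,0,0,0,0],[0.5,0,0,0,0]]'
python3 -m inch '[[0.5,0,0,-0.03,0],[0.5,0,0,-0.06,0],[0.5,0,0,-0.09,0],[0.5,0,0,-0.12,0],[0.5,0,0,-0.15,0]]'
python3 -m inch '[[0.5,0,0,0,0],[0.5,0,0,0,0],[0.5,0,0,0,0],[0.5,0,0,0,0]]'
python3 look.py w4.png
```

```text
time: 13.75
eef_pos: [0.4287, 0.0791, 0.0401]
tcp_rot: [-0.114, 0.993, 0.0, 0.001]
contact_force: [-1.2, 2.7, 4.6]
opening: 0.151
finger_force: 32.0
time: 14.08
eef_pos: [0.4329, 0.061, 0.04]
tcp_rot: [-0.112, 0.994, 0.003, 0.001]
contact_force: [-2.0, 8.9, 8.0]
opening: 0.152
finger_force: 32.4
time: 14.42
eef_pos: [0.4322, 0.0595, 0.0386]
tcp_rot: [-0.114, 0.993, -0.0, -0.0]
contact_force: [-0.2, -0.4, 0.4]
opening: 0.5
finger_force: 0.0
time: 14.83
eef_pos: [0.4319, 0.0596, 0.19]
tcp_rot: [-0.114, 0.993, -0.0, -0.0]
contact_force: [1.1, 0.4, -0.0]
opening: 0.498
finger_force: 0.0
time: 15.17
eef_pos: [0.4312, 0.0598, 0.187]
tcp_rot: [-0.114, 0.993, 0.0, -0.002]
contact_force: [-0.8, 0.6, -0.2]
opening: 0.501
finger_force: 0.0
15.2167 [0.43120721 0.05988339 0.18688267] tool y angle 103.12136129909065 tilt -0.9999929839107404
0.041 855 z 0.0466 ((0.4223037660121918, 0.058602139353752136), (0.05920049548149109, 0.013922326266765594), 13.591814041137695)
0.018 37181 z 0.0304 ((0.4100230038166046, 0.11391554772853851), (0.16957856714725494, 0.23272085189819336), 13.059428215026855)
cover_grip 0.81 [261.5, 167.2] [0.4218 0.058  0.047 ]
```

View pics/w4.png

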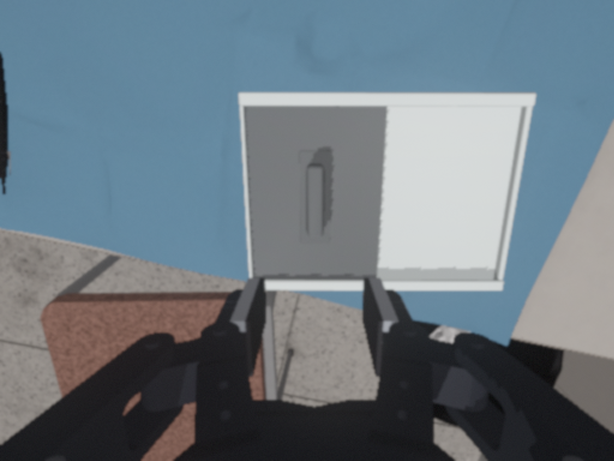

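The cover is shut: its ridge is at (315,200) and its measured position is within 1 mm of zero. The arm is clear of everything, so I hand in.

```bash
python3 -c "
from plant import ctrl
print(ctrl.sign_off())"
```

```text
the job is handed in; nothing more can be done
None
```

The thermometer lies flat in the well with its display up, the cover is slid shut over it (within about 1 mm by my measurement), and the job was handed in at about 15 s; sign-off returned no verdict.

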